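# Bring the wet green nose cone under the magnifier

## Robot

A 6-joint arm with a two-finger parallel gripper is mounted at the origin on the work surface. World frame = base frame: x ahead of the robot, y to its left, z up, the work surface at z = 0. Lengths are in m, angles in degrees, forces in N, time in s.
With the tool pointing down it reaches from about 0.4 to 0.825 m from the base axis. Payload 7 kg.
Tool frame: the origin (TCP) lies midway between the tips of the shut fingers; the grasp point (between the pads) lies ctrl.grasp_offset behind it (ctrl.grasp_offset is the distance from the TCP to the grasp point, in m); z points along the fingers, y is the line along which they close (so a half turn about z gives the same grasp; the last joint's range is limited). The gripper opens to 88 mm and grips with 3 to 60 N. Pads are 19 mm wide; open, the fingers measure 130 mm over their backs; the gripper's body (78 mm by 193 mm) begins 47 mm behind the grasp point.
Start: joints at [82.282, 20.546, 0.682, 0, -70.136, -16.507], TCP at [0.277, 0.616, 0.227] pointing down, gripper open.
Joint ranges: [-176.03, 176.03], [-82.01, 121.73], [-58.28, 71.71], [-173.87, 95.51], [-174.79, -0.11], [-173.66, 173.66]. Speed limits (degrees/s): [136.94, 136.94, 172.46, 180, 180, 180].

## Interface

Orientations are given as [roll, pitch, yaw] about the fixed x, y, z axes, in that order (R = Rz(yaw) Ry(pitch) Rx(roll)).
In Python, from plant import ctrl gives the robot as it stands. The module is installed in compiled form; this text tells all that it offers.
- The arm moves only by the tool send_rows, never from a script. Its argument "increments" is a list that holds one entry, the list of rows, each a list of 4 numbers: the shift along the world's x, y, z normalised to -1 to 1, where 1 is 0.2 m, then the turn about the world's z normalised to -1 to 1, where 1 is 1.5 rad. In form: [[[x, y, z, roll], ...]]. A call has 1 to 12 rows; each row is the pose to reach, as a shift and turn from the pose commanded when the call began; what a row does not reach only later rows make up. A row lasts 1/8 s, in which the tool goes at most 62.5 mm and 10.7 degrees, less where a joint would pass 70% of its speed; a pose out of reach is approached as far as the arm can. A call with a number of a shift or a turn outside -1 to 1 is refused whole. A call with a gripper value outside its range is refused whole. "jaw" is the opening, from 0 (shut) to 1 (fully open), set as the call begins (left out, the last holds). The fingers move at their own pace and stop on an object; the grip force is fixed at half the most. Time passes only in rows, so rows that repeat a pose let the fingers close. It gives the time, the measured TCP pose, the force, the opening and the grip force at its end, in the units of the state.
- ctrl.get_obs(): the state, without advancing time (a new reading comes with each control period).
- ctrl.snapshot(name): name is "scene" or "top" or "wrist"; returns the picture (384x512x3 uint8, red, green, blue); there is no depth.
- ctrl.calibration(name): a dict with "mtx" (3x3 intrinsics, pixels), "k1" (the pictures are not rectified: a ray, as slopes to the right and down, at radius r is drawn at 1 + k1 r^2 times it, then the intrinsics apply), "eye" and "attitude" of the camera in the world. Camera axes: x right, y up, looking along -z (the intrinsics and any distortion apply to the point x, -y, -z); pixel columns grow to the right and rows downward; lengths in m; the calibration is good to about 2 mm. A picture is of the moment at which its call begins: read the wrist's pose just before it. calibration takes no time and is no camera call; for the wrist camera it gives the pose at the moment of the call.
- ctrl.close_job(): hands the job in; it is judged then, once.
Trained networks look in the newest picture that a camera, given by its name, has taken for a name from the list of things; names that differ only in an ending like _2 or _b are one class to them, and where a whole thing is asked for, a point or a joint stands for the part that bears it (a point fixed in the world has none). Each returns a list of dicts, best first, with "conf" (0 to 1); they miss things now and then, are a little off and sometimes report something else, mostly with a low value. They report only what shows in the picture. A call takes as long as a camera call.
- ctrl.trace(thing, camera): "mask" (384x512 bool, what is visible of it) and "bbox" ([left, top, right, bottom] in pixels, round what is visible of it).
- ctrl.spot_point(thing, camera): "pixel" ([row, column] in pixels: a listed point, or the origin of a listed thing).
The state is a dict: "clock": time; "joint_pos": joint angles; "qvel": joint speeds; "tau": joint torques, N m; "tool_pos": TCP position; "orientation": TCP orientation; "force": force on the tool from outside, world axes, zero at the start; "moment": the same for the moment, N m; "opening": finger opening in m; "gripper_force": force on a finger pad.
Only numpy, scipy, OpenCV 4.12 (cv2) and the standard library are available. Lean on these libraries where they do the work, as an engineer would, in place of code of your own. Each camera call takes 0.05 s, during which the arm holds its last target. There are 200 camera calls.

## Task

The model rocket nose cones on the paint wheel are still wet, so do not touch them, pick them up or tip them. With a fingertip push a spoke of the wheel round until the green cone stands at the brass pointer, and then push the magnifier by its arm until the lens is centred over the green cone. Leave the bottles, jars and tools on the bench where they are.

Things in the scene. Friction and masses are not known exactly. Their poses are not given: they have to be found in the camera images.
- wheel_hub (a point): Top centre of the paint wheel's dark hub (44 mm across, top 64 mm above the bench), on its upright axis. Four aluminium spokes 90 degrees apart: upright blades 8 mm thick, 25 to 57 mm above the bench, reaching from the hub to 77 mm from the axis. The gaps between them are open down to a grey plate 10 mm thick.
- wheel: The paint wheel. Origin: on its axis at bench height; z up, x along one spoke, y along the next. It turns about z (a full turn either way from the start). Light friction (about 0.07 N m); it stays where it is left. Each spoke ends in a black dish 43 mm across, centred on the spoke's line 105 mm from the axis (floor 25 mm, rim 32 mm above the bench). Three dishes, any of them, hold a cone each.
- index (a point): The place at the brass pointer where the green cone's axis should stand: 105 mm from the wheel's axis, 27 mm above the bench, on the line from the wheel's axis to the magnifier's post. The brass pointer is a low arrow (20 mm high) fixed on the plate just outside the wheel, pointing at the wheel's axis.
- green_cone: Green painted nose cone, 31 mm across and 42 mm tall, 30 g, standing point up, loose with 2 mm play in a dish of the wheel. Origin: centre of its underside; z up. Its direction from the wheel's axis is the direction of its spoke.
- red_cone: Red nose cone, same size, loose in another dish of the wheel. Origin: centre of its underside.
- yellow_cone: Yellow nose cone, same size, loose in another dish of the wheel. Origin: centre of its underside.
- magnifier_pivot (a point): On the upright axis of the magnifier's post (20 mm thick, 260 mm from the wheel's axis, at the far end of the same plate), at mid height of the arm, 150 mm above the bench. White collar on top: 34 mm across, 136 to 164 mm high. A straight white arm, 14 mm wide, 142 to 158 mm high, runs from the collar to the lens ring, free to push from 20 to 105 mm from the pivot.
- lens (a point): Centre of the magnifier's clear lens, 155 mm from the pivot, 150 mm above the bench. The white lens ring is 94 mm across and 12 mm thick. The lens's circle passes exactly above index.
- magnifier: The magnifier, arm and lens ring. Origin: the pivot point; z up, the arm runs along its -y axis. It starts swung away towards the robot's side, 57 to 90 degrees from the place over the pointer; stops are 34 degrees past that place and 109 degrees short of it. It turns level about z, level with friction (about 0.12 N m) and stays where it is left.
- green_bottle: Green glass bottle, 60 mm across, 210 mm tall, on the bench to the left. Origin: centre of its underside.
- glue_bottle: Yellow plastic bottle with a red cap, 52 mm across, 150 mm tall, on the bench to the left. Origin: centre of its underside.
- blue_jar: Small blue paint jar with a white lid, 38 mm across, 42 mm tall, on the bench to the right of the wheel. Origin: centre of its underside.
- orange_jar: Small orange paint jar with a black lid, 38 mm across, 42 mm tall, on the bench to the left of the magnifier. Origin: centre of its underside.
- brush: Brush 190 mm long lying on the bench to the right.
- bench_block: Steel block 60 x 60 x 25 mm on the bench to the right. Origin: centre of its underside.

How it is judged:
By the outcome, as a careful person would: the job done as asked, in the order asked, and still so for the second after the job is handed in, with the robot touching nothing.
It also fails if it takes over 64 s, if anything falls off the work surface, if the arm or the gripper's body presses on something with over 40 N, if the wrist force passes 120 N, or if a joint passes its speed limit or range.

## Working session

There is one attempt and no reset: what is moved stays moved. The work goes in short steps, Python scripts to look and compute and a tool call to move; the robot and the scene stay as the last step left them, time stands still between calls to the robot, and variables do not carry over. Pictures are saved under pics/ and viewed, at most 11 in all, crops included, and the job is handed in when it is done.

Besides the shell and the picture viewer there is one more tool, called as name([rows], argument=value, ...), one row to a line, values as JSON. send_rows: Moves the arm, as the interface text tells. Its arguments: {"type":"object","properties":{"increments":{"type":"array"},"jaw":{"type":"number"}},"required":["increments"]}

```bash
mkdir -p pics; cat > h.py <<'E'
import numpy as np, cv2
from plant import ctrl
from scipy.spatial.transform import Rotation as R
def att(c):
    a=np.array(c["attitude"],float)
    if a.shape==(3,3): return a
    if a.size==4: return None
    return R.from_euler('xyz',a,degrees=True).as_matrix()
def ray(c,px):  # px=[row,col]
    K=np.array(c["mtx"]); 
    s=np.array([(px[1]-K[0,2])/K[0,0],(px[0]-K[1,2])/K[1,1]]); d=s.copy()
    for _ in range(20): s=d/(1+c["k1"]*(s@s))
    v=att(c)@np.array([s[0],-s[1],-1]); return np.array(c["eye"]),v/np.linalg.norm(v)
def atz(c,px,z):
    e,v=ray(c,px); return e+v*(z-e[2])/v[2]
def tri(rs):
    A=sum(np.eye(3)-np.outer(v,v) for e,v in rs); b=sum((np.eye(3)-np.outer(v,v))@e for e,v in rs)
    return np.linalg.solve(A,b)
def snap(n,f):
    im=ctrl.snapshot(n); cv2.imwrite('pics/'+f,im[:,:,::-1]); return im
E
python3 - <<'E'
from h import *
cs={}
for n in("scene","top","wrist"):
    snap(n,n+'0.png'); cs[n]=ctrl.calibration(n); print(n,cs[n])
H=dict(wheel_hub=.064,index=.027,green_cone=.025,red_cone=.025,yellow_cone=.025,magnifier_pivot=.15,lens=.15,green_bottle=0,glue_bottle=0,blue_jar=0,orange_jar=0,bench_block=0,wheel=0)
for t,z in H.items():
    rs=[]
    for n in("scene","top","wrist"):
        r=ctrl.spot_point(t,n)
        if r:
            p=r[0]; print(t,n,round(p["conf"],2),np.round(p["pixel"],1),np.round(atz(cs[n],p["pixel"],z),3))
            if p["conf"]>.4: rs.append(ray(cs[n],p["pixel"]))
    if len(rs)>1: print('  tri',np.round(tri(rs),3))
print(ctrl.get_obs(), ctrl.grasp_offset)
E
```

```text
scene {'mtx': array([[407.28075802,   0.        , 249.3275693 ],
       [  0.        , 407.28075802, 182.91148198],
       [  0.        ,   0.        ,   1.        ]]), 'k1': -0.07250741661904245, 'eye': array([1.21202241, 0.25611784, 1.00248123]), 'attitude': array([ 38.94175563,   0.96719249, 112.36121607])}
top {'mtx': array([[431.58161954,   0.        , 256.25918308],
       [  0.        , 431.58161954, 188.6024547 ],
       [  0.        ,   0.        ,   1.        ]]), 'k1': -0.08373175969976618, 'eye': array([0.25176245, 0.00295103, 1.48103726]), 'attitude': array([ 12.74971102,  -0.16763629, -90.66641284])}
wrist {'mtx': array([[271.3462287 ,   0.        , 256.29921977],
       [  0.        , 271.3462287 , 197.58418893],
       [  0.        ,   0.        ,   1.        ]]), 'k1': 0.005527325283617345, 'eye': array([0.33590328, 0.58880254, 0.38432799]), 'attitude': array([ -14.05179556,   -0.13133293, -114.2214843 ])}
wheel_hub scene 0.71 [195.6 202.8] [ 0.61  -0.155  0.064]
wheel_hub top 0.51 [205.9 317. ] [ 0.511 -0.207  0.064]
  tri [ 0.531 -0.218 -0.062]
index scene 0.66 [21
[... 1547 characters left out ...]
.614 -0.148  0.01 ]
{'clock': 2.1, 'joint_pos': array([ 8.22829878e+01,  2.05457966e+01,  6.81129179e-01,  3.00969280e-04,
       -7.01347670e+01, -1.65076029e+01]), 'qvel': array([ 0.03220013, -0.0603235 , -0.01169886, -0.00071559,  0.03251546,
        0.04442131]), 'tau': array([ 9.24858023e-05, -5.82365084e+01,  2.93292671e+01,  7.00240955e+00,
        1.23408210e-02, -2.58322405e-05]), 'tool_pos': array([0.2769649 , 0.61553771, 0.22656224]), 'orientation': array([-1.79999377e+02, -1.10664842e-04, -2.42245129e+01]), 'force': array([-0.34210357,  0.3050383 , -0.201129  ]), 'moment': array([-0.0259355 ,  0.01837165,  0.02212022]), 'gripper_force': 0.0, 'opening': 0.08785431609614154} 0.0188
```

```bash
python3 -c "
import cv2,numpy as np
a=cv2.imread('pics/scene0.png')[100:320,90:440];b=cv2.imread('pics/top0.png')[100:270,120:400]
cv2.imwrite('pics/a.png',cv2.resize(a,None,fx=2.2,fy=2.2));cv2.imwrite('pics/b.png',cv2.resize(b,None,fx=2.8,fy=2.8))"
```

```text
(no output)
```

View pics/a.png

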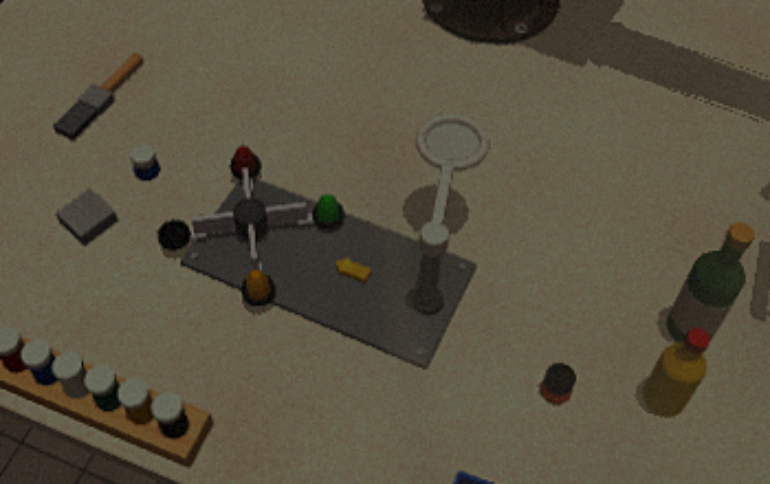

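View pics/b.png

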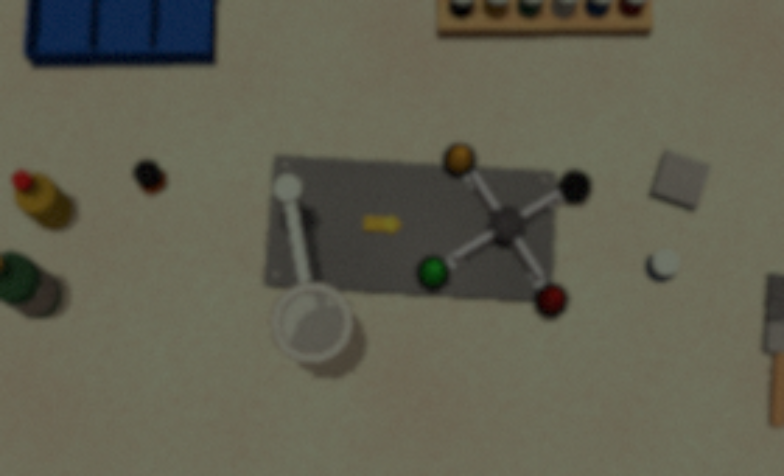

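The pictures show the wheel hub at the right, with green at lower left, red at lower right, yellow/orange at upper left and the empty dish at upper right (top crop). The lens is swung toward the robot. Green has to turn about 36° clockwise and the arm about 80° counter-clockwise. I'll move the wrist camera over the wheel first.

send_rows([
  [[0.1,-0.25,0.1,-0.03],[0.2,-0.5,0.2,-0.06],[0.3,-0.75,0.3,-0.09],[0.4,-1,0.35,-0.1],[0.4,-1,0.35,-0.1]],
], jaw=0)

```text
clock: 2.72
tool_pos: [0.3582, 0.4131, 0.2987]
orientation: [-179.8, 0.0, -33.0]
force: [0.2, 0.4, -0.5]
opening: 0.0435
gripper_force: 0.0
```

send_rows([
  [[0.1,-0.25,0,-0.03],[0.2,-0.5,0,-0.06],[0.3,-0.75,0,-0.09],[0.4,-1,0,-0.1],[0.4,-1,0,-0.1]],
])

```text
clock: 3.35
tool_pos: [0.4377, 0.2133, 0.2966]
orientation: [-180.0, -0.0, -41.6]
force: [0.5, 0.2, -0.3]
opening: 0.0008
gripper_force: 0.0
```

send_rows([
  [[0.1,-0.25,0,-0.03],[0.2,-0.5,0,-0.06],[0.3,-0.75,0,-0.09],[0.4,-1,0,-0.1],[0.4,-1,0,-0.1]],
])

```text
clock: 3.98
tool_pos: [0.5179, 0.0136, 0.2959]
orientation: [179.9, 0.0, -50.2]
force: [-0.6, 0.5, -0.8]
opening: 0.0007
gripper_force: 0.0
```

send_rows([
  [[0.1,-0.2,0,-0.02],[0.2,-0.4,0,-0.04],[0.4,-0.6,0,-0.06],[0.4,-0.6,0,-0.06],[0.4,-0.6,0,-0.06]],
])

```text
clock: 4.6
tool_pos: [0.597, -0.1034, 0.2958]
orientation: [179.9, 0.0, -55.1]
force: [-0.4, 0.9, 1.1]
opening: 0.0005
gripper_force: 0.0
```

```bash
cat > look.py <<'E'
from h import *
import sys
tag=sys.argv[1]; cams=sys.argv[2].split(',')
o=ctrl.get_obs(); print(o["clock"],o["tool_pos"],o["orientation"])
H=dict(wheel_hub=.064,green_cone=.025,red_cone=.025,yellow_cone=.025,wheel=0,index=.027,magnifier_pivot=.15,lens=.15)
if len(sys.argv)>3: H={k:H[k] for k in sys.argv[3].split(',')}
cs={}
for n in cams: cs[n]=ctrl.calibration(n); snap(n,n+tag+'.png')
for t,z in H.items():
    for n in cams:
        for p in ctrl.spot_point(t,n)[:2]:
            print(t,n,round(p["conf"],2),np.round(p["pixel"],1),np.round(atz(cs[n],p["pixel"],z),4))
E
python3 look.py 1 wrist,top
```

```text
4.6 [ 0.59704775 -0.10336428  0.29579042] [ 1.79944024e+02  4.91420068e-02 -5.51279664e+01]
wheel_hub wrist 0.68 [137.8 276.9] [ 0.6034 -0.1643  0.064 ]
wheel_hub top 0.57 [177.9 300.1] [ 0.6079 -0.1539  0.064 ]
green_cone wrist 0.66 [207.7 266.3] [ 0.5487 -0.0641  0.025 ]
green_cone top 0.52 [203.1 271.5] [ 0.5295 -0.0569  0.025 ]
red_cone wrist 0.76 [145.2 336.1] [ 0.5182 -0.2086  0.025 ]
red_cone top 0.74 [202.7 136.7] [0.5358 0.4083 0.025 ]
red_cone top 0.42 [204.4 314.1] [ 0.5233 -0.2033  0.025 ]
yellow_cone wrist 0.89 [136.7 202.1] [ 0.696  -0.1004  0.025 ]
wheel wrist 0.78 [139.3 272.1] [ 0.6034 -0.1591  0.    ]
wheel top 0.94 [184.2 296.9] [ 0.6012 -0.1489  0.    ]
wheel top 0.74 [164.8 173.6] [0.6772 0.289  0.    ]
index wrist 0.97 [192.9 227.4] [ 0.6151 -0.0489  0.027 ]
index top 0.82 [180.6 268.9] [ 0.6087 -0.0493  0.027 ]
magnifier_pivot wrist 0.46 [ 47.9 371.3] [ 0.5839 -0.2893  0.15  ]
lens wrist 0.59 [205.1 270.3] [ 0.5716 -0.0963  0.15  ]
```

View pics/wrist1.png

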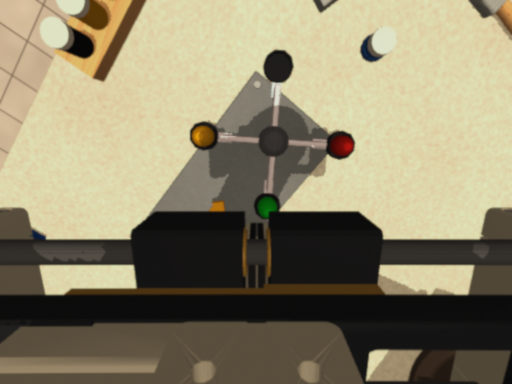

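```bash
cat > meas.py <<'E'
from h import *
import sys
# trace cones in wrist; mask centroid ~ axis at mid-height
def cones(cam):
    c=ctrl.calibration(cam); ctrl.snapshot(cam); out={}
    for t in("green_cone","red_cone","yellow_cone"):
        r=ctrl.trace(t,cam)
        if r:
            b=r[0]["bbox"]; m=r[0]["mask"]; y,x=np.nonzero(m)
            out[t]=atz(c,[y.mean(),x.mean()],.042)[:2]; print(t,round(r[0]["conf"],2),b,np.round(out[t],4),len(y))
    return c,out
if __name__=="__main__":
    c,o=cones("wrist")
    print('hub',atz(c,[141,273],.064),'empty',atz(c,[66,278],.032))
    r,y=o["red_cone"],o["yellow_cone"]; print('mid',(r+y)/2,np.linalg.norm(r-y)/2, 'ang',np.degrees(np.arctan2(*(y-r)[::-1])))
    g=o["green_cone"]; e=atz(c,[66,278],.032)[:2]; print('ang g-e',np.degrees(np.arctan2(*(g-e)[::-1])),(g+e)/2)
E
python3 meas.py
```

```text
green_cone 0.63 [258.8, 195.8, 274.9, 218.6] [ 0.5535 -0.0701] 288
red_cone 0.78 [329.2, 136.5, 350.8, 158.6] [ 0.5164 -0.2117] 398
yellow_cone 0.93 [190.7, 127.9, 211.5, 146.8] [ 0.6933 -0.1046] 364
hub [ 0.60542126 -0.15880594  0.064     ] empty [ 0.65856729 -0.24832167  0.032     ]
mid [ 0.60487862 -0.15815047] 0.10338126514343379 ang 31.192384742503542
ang g-e 120.50851490486299 [ 0.60604842 -0.15919261]
```

The wrist view has the hub at (273,141), the empty dish at (278,66), green at (266,206), red at (340,145) and yellow at (204,135). I'll lower the shut fingers into the gap between yellow and the empty spoke.

send_rows([
  [[0.18,-0.19,0,-0.02],[0.37,-0.38,0,-0.05],[0.37,-0.38,-0.3,-0.05],[0.37,-0.38,-0.6,-0.05],[0.37,-0.38,-0.88,-0.05],[0.37,-0.38,-0.88,-0.05]],
])

```text
clock: 6.45
tool_pos: [0.6677, -0.1803, 0.1156]
orientation: [179.6, 0.3, -59.5]
force: [0.2, -0.2, 0.1]
opening: 0.0004
gripper_force: 0.0
```

```bash
python3 look.py 2 wrist,scene wheel_hub,index,yellow_cone,red_cone; python3 -c "
import cv2,numpy as np
a=cv2.imread('pics/scene2.png')[130:270,120:320]
a=cv2.resize(a,(512,358));b=cv2.imread('pics/wrist2.png')[:240]
cv2.imwrite('pics/c.png',np.vstack([a,b]))"
```

```text
6.45 [ 0.66770251 -0.18027514  0.1156332 ] [179.55050839   0.31351742 -59.50251369]
wheel_hub scene 0.97 [195.7 202.6] [ 0.6105 -0.155   0.064 ]
wheel_hub scene 0.41 [198.9 127. ] [ 0.7028 -0.3554  0.064 ]
index scene 0.88 [215.9 233.6] [ 0.6195 -0.0547  0.027 ]
yellow_cone scene 0.49 [231.4 208.6] [ 0.6929 -0.0997  0.025 ]
yellow_cone scene 0.28 [247.8 405.8] [0.5415 0.427  0.025 ]
red_cone wrist 0.56 [250.5 402.2] [ 0.5144 -0.2093  0.025 ]
red_cone scene 0.7 [193.9 238.4] [ 0.5393 -0.0742  0.025 ]
red_cone scene 0.62 [172.3 200.8] [ 0.5043 -0.219   0.025 ]
```

View pics/c.png

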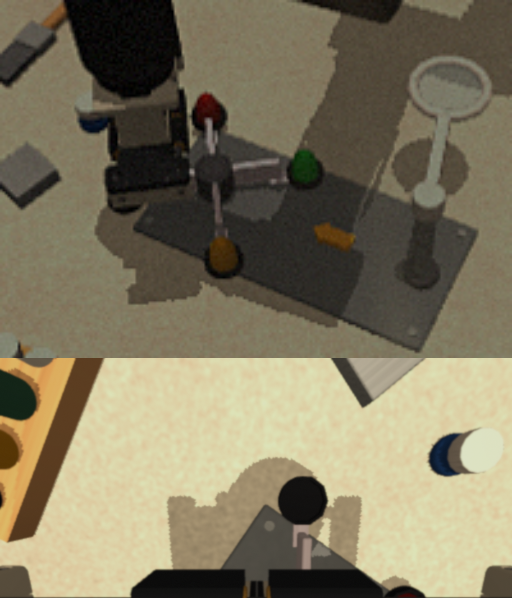

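send_rows([
  [[0,0,-0.15,0],[0,0,-0.3,0],[0,0,-0.38,0],[0,0,-0.38,0],[0,0,-0.38,0]],
])

```text
clock: 7.58
tool_pos: [0.6719, -0.1806, 0.0458]
orientation: [-179.9, -0.1, -59.4]
force: [0.2, -0.2, 0.0]
opening: 0.0005
gripper_force: 0.0
```

```bash
python3 - <<'E'
from h import *
o=ctrl.get_obs();print(o["tool_pos"],o["force"],o["orientation"])
c=ctrl.calibration("wrist"); im=snap("wrist","wrist3.png")
# plan: rotate TCP about hub; rows
hub=np.array([.607,-.157]); p=o["tool_pos"][:2]; v=p-hub
print(np.hypot(*v),np.degrees(np.arctan2(v[1],v[0])))
t=np.degrees(np.arctan2(v[1],v[0]))
u=np.array([np.cos(np.radians(-59)),np.sin(np.radians(-59))]);n=np.array([-u[1],u[0]])
print("radial,normal",v@u,v@n)
# path: tool offset in spoke frame constant r=.052, d=.025 for spoke angles; print normalized shift
for a in range(-40,-100,-5):
    ar=np.radians(a);u=np.array([np.cos(ar),np.sin(ar)]);n=np.array([-u[1],u[0]])
    q=hub+.052*u+.025*n; print(a,np.round((q-p)/.2,3),np.round(np.radians(a+59.5)/1.5,3))
E
```

```text
[ 0.67185282 -0.18060732  0.04577397] [ 0.22835912 -0.17043817  0.02124809] [-1.79931724e+02 -6.44577634e-02 -5.94428395e+01]
0.06901589764525527 -20.00219912709703
radial,normal 0.05363709314189292 0.043431053027393376
-40 [-0.045  0.047] 0.227
-45 [-0.052  0.023] 0.169
-50 [-0.061 -0.001] 0.111
-55 [-0.073 -0.023] 0.052
-60 [-0.086 -0.045] -0.006
-65 [-0.101 -0.065] -0.064
-70 [-0.118 -0.084] -0.122
-75 [-0.136 -0.101] -0.18
-80 [-0.156 -0.116] -0.239
-85 [-0.177 -0.13 ] -0.297
-90 [-0.199 -0.142] -0.355
-95 [-0.222 -0.152] -0.413
```

send_rows([
  [[-0.04,-0.02,-0.03,0],[-0.07,-0.035,-0.03,0],[-0.086,-0.045,-0.03,-0.006],[-0.093,-0.055,-0.03,-0.035],[-0.101,-0.065,-0.03,-0.064],[-0.11,-0.075,-0.03,-0.093],[-0.118,-0.084,-0.03,-0.122],[-0.127,-0.093,-0.03,-0.151],[-0.136,-0.101,-0.03,-0.18],[-0.136,-0.101,-0.03,-0.18]],
])

```text
clock: 8.88
tool_pos: [0.6439, -0.2009, 0.0389]
orientation: [-180.0, -0.0, -74.9]
force: [0.4, 0.2, -0.2]
opening: 0.0006
gripper_force: 0.1
```

```bash
python3 - <<'E'
from h import *
o=ctrl.get_obs();print(o["tool_pos"],o["force"],o["orientation"])
ims=[snap(n,n+"4.png") for n in("wrist","scene")]
a=cv2.resize(ims[1][130:270,120:320],(512,358)); cv2.imwrite("pics/d.png",np.vstack([a,ims[0][:240]])[:,:,::-1])
E
python3 look.py 5 scene,top green_cone,red_cone,yellow_cone,wheel_hub
```

```text
[ 0.64385316 -0.20088672  0.0388857 ] [ 0.39756014  0.24633228 -0.22355177] [-1.79970944e+02 -1.54734316e-02 -7.49374572e+01]
8.975 [ 0.64380034 -0.20079906  0.03875334] [-1.79990078e+02 -9.09294925e-03 -7.48858472e+01]
green_cone scene 0.62 [201.6 238.6] [ 0.5656 -0.0622  0.025 ]
red_cone scene 0.7 [200.7 128.2] [ 0.6861 -0.3736  0.025 ]
red_cone scene 0.49 [174.2 208.6] [ 0.5023 -0.1924  0.025 ]
red_cone top 0.63 [207.  309.3] [ 0.5144 -0.1864  0.025 ]
yellow_cone scene 0.61 [231.4 199.6] [ 0.7024 -0.1234  0.025 ]
yellow_cone top 0.65 [165.2 170.7] [0.6687 0.2944 0.025 ]
yellow_cone top 0.42 [154.8 285.8] [ 0.7022 -0.1107  0.025 ]
wheel_hub scene 0.98 [197. 203.] [ 0.6143 -0.1518  0.064 ]
wheel_hub top 0.95 [176.6 298.4] [ 0.6125 -0.1483  0.064 ]
```

View pics/d.png

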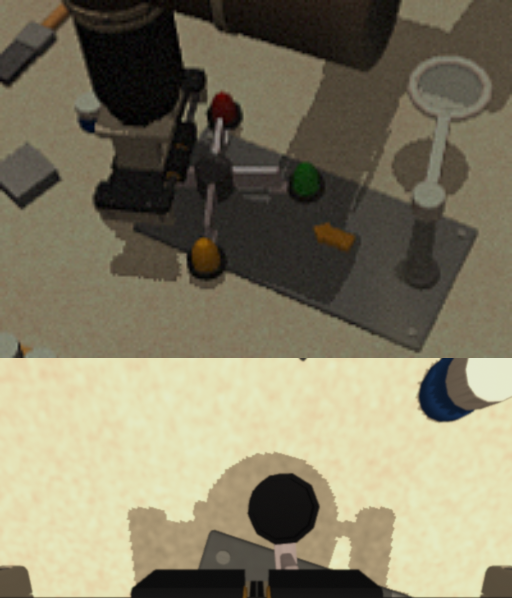

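```bash
cat > ang.py <<'E'
from h import *
import sys
c=ctrl.calibration("wrist"); im=ctrl.snapshot("wrist"); g=im.max(axis=2)[:205]
m=(g<45).astype(np.uint8); n,l,s,ce=cv2.connectedComponentsWithStats(m)
hub=np.array([.608,-.157])
for i in range(1,n):
    if s[i,4]>800 and s[i,2]<120:
        q=atz(c,ce[i][::-1],.030); v=q[:2]-hub; print(s[i],q,np.hypot(*v),np.degrees(np.arctan2(v[1],v[0])))
E
python3 ang.py
```

```text
[ 249  116   70   70 3754] [ 0.64159715 -0.25610637  0.03      ] 0.1046462695090228 -71.27329385441502
```

send_rows([
  [[-0.01,-0.008,0,-0.029],[-0.02,-0.015,0,-0.058],[-0.03,-0.022,0,-0.087],[-0.041,-0.028,0,-0.116],[-0.052,-0.034,0,-0.145],[-0.063,-0.039,0,-0.175],[-0.074,-0.044,0,-0.204],[-0.08,-0.046,0,-0.22],[-0.08,-0.046,0,-0.22]],
])

```text
clock: 10.65
tool_pos: [0.6279, -0.2099, 0.0387]
orientation: [-180.0, -0.0, -93.8]
force: [0.1, -0.8, -0.9]
opening: 0.0002
gripper_force: 0.4
```

```bash
python3 ang.py; python3 look.py 6 scene,top
```

```text
[ 248  114   70   70 3747] [ 0.60820186 -0.26272005  0.03      ] 0.10572024602527706 -89.89060111904678
10.7 [ 0.62787518 -0.2098739   0.0386536 ] [-1.79988771e+02 -1.10843395e-03 -9.38019316e+01]
wheel_hub scene 0.79 [194.1 201.9] [ 0.606  -0.1595  0.064 ]
wheel_hub scene 0.57 [246.6 405.6] [0.5648 0.4191 0.064 ]
wheel_hub top 0.61 [178.6 299.7] [ 0.6055 -0.1525  0.064 ]
wheel_hub top 0.16 [202.5 136.1] [0.5289 0.3995 0.064 ]
green_cone scene 0.64 [210.3 236.2] [ 0.5973 -0.0562  0.025 ]
red_cone scene 0.64 [174. 216.] [ 0.4929 -0.171   0.025 ]
red_cone scene 0.19 [209.5 289.2] [0.5373 0.087  0.025 ]
red_cone top 0.51 [212.2 302.8] [ 0.4966 -0.1634  0.025 ]
yellow_cone scene 0.58 [228.3 188. ] [ 0.7055 -0.1589  0.025 ]
yellow_cone scene 0.31 [279.1 342.3] [0.696  0.2872 0.025 ]
wheel scene 0.61 [207.3 202.2] [ 0.6096 -0.1644  0.    ]
wheel top 0.98 [180.8 297.1] [ 0.6135 -0.15    0.    ]
magnifier_pivot scene 0.6 [209.3 286.3] [0.6257 0.1015 0.15  ]
magnifier_pivot scene 0.22 [279.6 340.4] [0.7647 0.2795 0.15  ]
magnifier_pivot top 0.78 [171.  223.4] [0.6116 0.0998 0.15  ]
lens scene 0.98 [157.7 295.7] [0.4472 0.0678 0.15  ]
lens top 0.58 [216.3 232.3] [0.4652 0.0713 0.15  ]
```

send_rows([
  [[0.05,0,0,0],[0.05,0,0.2,0],[0.05,0,0.5,0],[0.05,0,0.8,0],[0.05,0,1,0]],
])

```text
clock: 12.22
tool_pos: [0.6386, -0.21, 0.242]
orientation: [-179.8, -0.0, -93.8]
force: [0.9, 0.5, -0.5]
opening: 0.0002
gripper_force: 0.0
```

send_rows([
  [[-0.03,0.25,0.1,0],[-0.07,0.5,0.25,0],[-0.1,0.8,0.25,0],[-0.1,0.8,0.25,0],[-0.1,0.8,0.25,0]],
])

```text
clock: 12.85
tool_pos: [0.6178, -0.0495, 0.2884]
orientation: [180.0, -0.0, -93.8]
force: [-0.1, -0.3, 0.7]
opening: 0.0003
gripper_force: 0.0
```

```bash
python3 look.py 7 wrist green_cone,red_cone,yellow_cone,wheel_hub,index,wheel
```

```text
12.85 [ 0.61781508 -0.04953922  0.28843101] [ 1.79965619e+02 -1.36273422e-02 -9.37752726e+01]
green_cone wrist 0.68 [ 93.  331.9] [ 0.4995 -0.1591  0.025 ]
green_cone wrist 0.67 [170.5 268.3] [ 0.5984 -0.0516  0.025 ]
red_cone wrist 0.69 [ 92.2 332.7] [ 0.4983 -0.1601  0.025 ]
yellow_cone wrist 0.66 [107.9 188.7] [ 0.7108 -0.1523  0.025 ]
wheel_hub wrist 0.66 [ 94.1 263.8] [ 0.6002 -0.1596  0.064 ]
index wrist 0.78 [172.6 255.6] [ 0.6184 -0.0499  0.027 ]
wheel wrist 0.77 [101.3 260.2] [ 0.6042 -0.157   0.    ]
wheel wrist 0.72 [107.  188.7] [ 0.7164 -0.1558  0.    ]
```

View pics/wrist7.png

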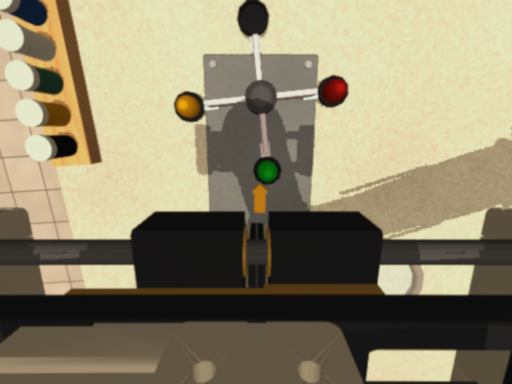

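send_rows([
  [[0,0.25,0,0],[0,0.5,0,0],[0,0.8,0,0],[0,1,0,0],[0,1,0,0],[0,1,0,0]],
])

```text
clock: 13.95
tool_pos: [0.6178, 0.1498, 0.2884]
orientation: [180.0, -0.0, -93.8]
force: [-0.0, 0.3, 0.3]
opening: 0.0007
gripper_force: 0.0
```

```bash
python3 look.py 8 wrist
```

```text
13.95 [0.61777472 0.14977965 0.28838344] [ 1.79981724e+02 -2.19647800e-02 -9.38344236e+01]
green_cone wrist 0.58 [ 28.4 259.9] [ 0.599  -0.0505  0.025 ]
green_cone wrist 0.16 [145.6 250.2] [0.6239 0.1076 0.025 ]
index wrist 0.7 [ 26.6 246.3] [ 0.6176 -0.0533  0.027 ]
magnifier_pivot wrist 0.81 [144.4 249.2] [0.6217 0.0996 0.15  ]
lens wrist 0.76 [112.4 393.2] [0.4693 0.077  0.15  ]
```

View pics/wrist8.png

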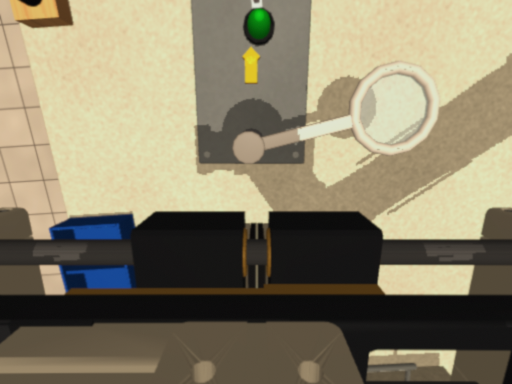

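Wrist 7 shows the hub at (261,97), green at (267,171) and the pointer tip at (260,185), so green needs a few more degrees clockwise. Wrist 8 shows the pivot at (249,146), the lens at (395,108) and the pointer at (251,65).

```bash
cat > fine.py <<'E'
from h import *
import sys
# saved wrist pics with camera poses given by current attitude, eye shifted along y
def hsvc(im,lo,hi,box):
    x0,y0,x1,y1=box; h=cv2.cvtColor(im,cv2.COLOR_BGR2HSV)[y0:y1,x0:x1]
    m=cv2.inRange(h,lo,hi); y,x=np.nonzero(m); return np.array([y.mean()+y0,x.mean()+x0]),len(y),np.c_[y+y0,x+x0]
def D(a): return np.degrees(np.arctan2(a[1],a[0]))
E
python3 - <<'E'
from fine import *
c=ctrl.calibration("wrist"); o=ctrl.get_obs()["tool_pos"]
c7=dict(c); c7["eye"]=np.array(c["eye"])+np.array([.61781508,-.04953922,.28843101])-o
a=cv2.imread('pics/wrist7.png'); b=cv2.imread('pics/wrist8.png')
def dish(box,z=.029):
    x0,y0,x1,y1=box; g=a.max(axis=2)[y0:y1,x0:x1]; h=cv2.cvtColor(a,cv2.COLOR_BGR2HSV)[y0:y1,x0:x1]
    return
G=hsvc(a,(45,90,30),(80,255,255),(245,145,290,195)); R_=[hsvc(a,(lo,120,40),(hi,255,255),(310,65,355,115)) for lo,hi in((0,8),(172,180))]
Y=hsvc(a,(10,120,60),(32,255,255),(165,85,215,130))
rp=np.vstack([r[2] for r in R_]); rc=rp.mean(0)
g=atz(c7,G[0],.042)[:2]; r=atz(c7,rc,.042)[:2]; y=atz(c7,Y[0],.042)[:2]
print('g,r,y',g,r,y,G[1],len(rp),Y[1],'y-r ang',D(y-r)+90)
for z,im,cc,box in((.02,a,c7,(245,183,275,212)),(.02,b,c,(235,45,270,88))):
    P=hsvc(im,(10,120,60),(35,255,255),box); w=np.array([atz(cc,p,z)[:2] for p in P[2]]); m=w.mean(0)
    u,s,v=np.linalg.svd(w-m); d=v[0]*np.sign(v[0][1]); print('pointer',m,D(d),P[1])
# plate edges z=.01
gray=a.max(axis=2).astype(int)
L=[];Rr=[]
for row in (62,66,70,75,80,150,160,170,180,190,200):
    gr=np.diff(gray[row].astype(float)); 
    l=190+np.argmin(gr[190:225]) ; q=300+np.argmax(gr[300:330])
    L.append(atz(c7,[row,l+.5],.01)[:2]); Rr.append(atz(c7,[row,q+.5],.01)[:2])
for e in(np.array(L),np.array(Rr)):
    f=np.polyfit(e[:,1],e[:,0],1); print('edge dir',90-np.degrees(np.arctan(f[0])),'x at y=-.157',np.polyval(f,-.157),'x at .1',np.polyval(f,.1),np.abs(e[:,0]-np.polyval(f,e[:,1])).max())
def circ(im,box,z,cc,thr):pass
H=[atz(c7,p,.064)[:2] for p in([97,261],)]; E=atz(c7,[18.5,253],.030)[:2]; print('hub',H,'empty',E)
pv=atz(c,[146.5,249],.164)[:2]; ln=atz(c,[108.5,395],.156)[:2]; print('pivot',pv,'lens',ln,np.hypot(*(ln-pv)),D(ln-pv))
print('hub',H[0],'ang hub->pivot',D(pv-H[0]),np.hypot(*(pv-H[0])),'green',D(g-H[0]),'from empty',D(H[0]-E))
E
```

```text
g,r,y [ 0.60124381 -0.05371503] [ 0.50109246 -0.16065272] [ 0.70868283 -0.15373431] 386 501 467 y-r ang 91.90880266002334
pointer [ 0.61522928 -0.00706711] 86.33804725727946 334
pointer [ 0.61496073 -0.00503213] 86.86914847496124 468
edge dir 86.01804641338968 x at y=-.157 0.6895677863635118 x at .1 0.7074576358916449 0.00066440141356372
edge dir 85.8808256120333 x at y=-.157 0.5197942709232654 x at .1 0.5383027106216501 0.0007186137284872496
hub [array([ 0.60407548, -0.15611888])] empty [ 0.60777803 -0.26062485]
pivot [0.62172849 0.10096478] lens [0.47056726 0.0735024 ] 0.15363561385290794 -169.70303800230738
hub [ 0.60407548 -0.15611888] ang hub->pivot 86.07186885637817 0.25768902401508104 green 91.58393859286483 from empty 92.02908859943265fine.py:6: RuntimeWarning: Mean of empty slice.
  m=cv2.inRange(h,lo,hi); y,x=np.nonzero(m); return np.array([y.mean()+y0,x.mean()+x0]),len(y),np.c_[y+y0,x+x0]
  ret = ret.dtype.type(ret / rcount)
```

send_rows([
  [[0,-0.25,0,0],[0,-0.5,0,0],[0,-0.8,0,0],[0,-0.8,0,0]],
])

```text
clock: 14.9
tool_pos: [0.6174, -0.0135, 0.2888]
orientation: [-180.0, -0.0, -94.1]
force: [0.6, 0.6, 0.4]
opening: 0.0004
gripper_force: 0.0
```

send_rows([
  [[0.05,-0.25,0,0],[0.1,-0.5,0,0],[0.1,-0.8,0,0],[0.1,-1,0,0],[0.1,-1,0,0]],
])

```text
clock: 15.52
tool_pos: [0.6376, -0.2121, 0.2879]
orientation: [180.0, -0.0, -94.0]
force: [-0.0, -0.3, -0.4]
opening: 0.0008
gripper_force: 0.0
```

send_rows([
  [[0,0,-0.2,0],[0,0,-0.4,0],[0,0,-0.7,0],[0,0,-0.95,0],[0,0,-0.95,0],[0,0,-0.95,0]],
])

```text
clock: 16.27
tool_pos: [0.6394, -0.2095, 0.1008]
orientation: [-179.9, -0.0, -93.8]
force: [0.3, -0.2, 1.6]
opening: 0.0004
gripper_force: 0.0
```

send_rows([
  [[0,0,-0.15,0],[0,0,-0.28,0],[0,0,-0.28,0],[0,0,-0.28,0]],
])

```text
clock: 16.77
tool_pos: [0.6396, -0.21, 0.0454]
orientation: [-179.8, -0.0, -93.8]
force: [-0.8, -0.0, 0.1]
opening: 0.0003
gripper_force: 0.0
```

send_rows([
  [[-0.03,0,-0.03,-0.01],[-0.05,0,-0.03,-0.02],[-0.058,0,-0.03,-0.03],[-0.065,-0.003,-0.03,-0.04],[-0.072,-0.006,-0.03,-0.05],[-0.08,-0.008,-0.03,-0.06],[-0.086,-0.01,-0.03,-0.069],[-0.086,-0.01,-0.03,-0.069]],
])

```text
clock: 17.77
tool_pos: [0.6204, -0.2119, 0.0365]
orientation: [180.0, -0.0, -99.8]
force: [0.9, 0.1, 0.3]
opening: 0.0002
gripper_force: 0.4
```

```bash
sed -i 's/\[.608,-.157\]/[.605,-.157]/' ang.py; python3 ang.py
```

```text
[ 250  114   72   70 3842] [ 0.59368921 -0.26223743  0.03      ] 0.10584352383063617 -96.13452873500229
```

send_rows([
  [[0.05,0,0,0],[0.05,0,0.2,0],[0.05,0,0.5,0],[0.05,0,0.8,0],[0.05,0,1,0]],
])

```text
clock: 18.45
tool_pos: [0.6315, -0.2121, 0.24]
orientation: [-179.8, -0.0, -99.8]
force: [0.7, 0.9, 0.2]
opening: -0.0001
gripper_force: 0.0
```

send_rows([
  [[-0.03,0.25,0.1,0.03],[-0.05,0.5,0.25,0.069],[-0.05,0.8,0.25,0.069],[-0.05,0.8,0.25,0.069],[-0.05,0.8,0.25,0.069],[-0.05,0.8,0.25,0.069]],
])

```text
clock: 19.2
tool_pos: [0.6206, -0.0529, 0.2862]
orientation: [180.0, -0.0, -93.9]
force: [0.6, 0.6, 0.4]
opening: 0.0008
gripper_force: 0.0
```

```bash
cat > chk.py <<'E'
from fine import *
import sys
c=ctrl.calibration("wrist"); print(ctrl.get_obs()["tool_pos"],ctrl.get_obs()["clock"]); a=snap("wrist",sys.argv[1])[:,:,::-1].copy()
hv=cv2.cvtColor(a,cv2.COLOR_BGR2HSV)[:200]
W={}
for n,lo,hi in(("g",(45,90,30),(80,255,255)),("r",(170,120,40),(180,255,255)),("y",(10,150,60),(32,255,255)),("r0",(0,120,40),(6,255,255))):
    m=cv2.inRange(hv,lo,hi); k,l,s,ce=cv2.connectedComponentsWithStats(m)
    for i in range(1,k):
        if 150<s[i,4]<800:
            q=atz(c,ce[i][::-1],.042)[:2]
            if np.hypot(*(q-[.605,-.157]))<.125: W[n]=q; print(n,s[i],q,'ang',D(q-np.array([.605,-.157])))
g=a[:60].max(axis=2); k,l,s,ce=cv2.connectedComponentsWithStats((g<45).astype(np.uint8))
for i in range(1,k):
    if 500<s[i,4]<1800: q=atz(c,ce[i][::-1],.03)[:2]; print('dark',s[i],q,D(q-np.array([.605,-.157])))
for r in("r","r0"):
    if r in W and "y" in W: print('y-r +90',D(W["y"]-W[r])+90,(W["y"]+W[r])/2)
E
python3 chk.py wrist9.png
```

```text
[ 0.62058688 -0.05288625  0.2861838 ] 19.2
g [249 163  22  22 386] [ 0.61533102 -0.05419114] ang 84.26174209302005
y [176  86  25  24 481] [ 0.70798283 -0.16788088] ang -6.031333731723554
r0 [324  91  25  24 485] [ 0.50149634 -0.14677598] ang 174.3586658547371
dark [251   2  29  35 800] [ 0.59403626 -0.26182393] -95.97096571523066
y-r +90 84.1640900819155 [ 0.60473959 -0.15732843]
```

send_rows([
  [[-0.1,-0.25,0,0],[-0.2,-0.5,0,0],[-0.28,-0.78,0,0],[-0.28,-0.78,0,0],[-0.28,-0.78,-0.3,0],[-0.28,-0.78,-0.6,0],[-0.28,-0.78,-0.93,0],[-0.28,-0.78,-0.93,0],[-0.28,-0.78,-0.93,0]],
])

```text
clock: 20.38
tool_pos: [0.5659, -0.2083, 0.1023]
orientation: [-179.9, -0.0, -93.8]
force: [0.0, -0.3, 0.7]
opening: 0.0009
gripper_force: 0.0
```

send_rows([
  [[0,0,-0.15,0],[0,0,-0.3,0],[0,0,-0.3,0],[0.02,0,-0.3,0],[0.04,0,-0.3,0],[0.05,0,-0.3,0],[0.05,0,-0.3,0]],
])

```text
clock: 21.25
tool_pos: [0.5749, -0.2079, 0.041]
orientation: [-180.0, -0.0, -93.8]
force: [-0.3, -0.3, 0.2]
opening: 0.0007
gripper_force: 0.0
```

```bash
python3 ang.py; python3 -c "
from h import *
print(ctrl.get_obs()['tool_pos'],ctrl.get_obs()['force'])"
```

```text
[ 185  116   69   68 3658] [ 0.59382875 -0.26232641  0.03      ] 0.10591718625669944 -96.05433765741155
[ 0.57467586 -0.20785922  0.04078602] [-0.26976806  0.32316798  0.48421001]
```

send_rows([
  [[0.01,0,0,0],[0.016,0,0,0],[0.022,0,0,0],[0.028,0,0,0],[0.028,0,0,0]],
])

```text
clock: 21.92
tool_pos: [0.58, -0.2079, 0.0405]
orientation: [180.0, -0.0, -93.8]
force: [-1.3, -0.5, 0.3]
opening: 0.0005
gripper_force: 0.4
```

```bash
python3 ang.py; python3 -c "
from h import *
print(ctrl.get_obs()['tool_pos'],ctrl.get_obs()['force'])"
```

```text
[ 191  116   69   68 3678] [ 0.59505394 -0.26236945  0.03      ] 0.10583782288139011 -95.39230054606806
[ 0.58001038 -0.20791458  0.04045097] [-0.78205173 -0.02756038  0.21825435]
```

send_rows([
  [[0.003,0,0,0],[0.006,0,0,0],[0.006,0,0,0]],
])

```text
clock: 22.35
tool_pos: [0.5813, -0.2079, 0.0405]
orientation: [180.0, 0.0, -93.8]
force: [-0.5, -0.5, 0.5]
opening: 0.0004
gripper_force: 0.6
```

```bash
python3 ang.py; python3 -c "
from h import *
print(ctrl.get_obs()['tool_pos'],ctrl.get_obs()['force'])"
```

```text
[ 189  116   70   68 3686] [ 0.59719254 -0.26252108  0.03      ] 0.10580952035314474 -94.23158236024813
[ 0.58128543 -0.2078676   0.04046871] [-1.14095591 -1.96913637  0.03843734]
```

send_rows([
  [[-0.05,0,0,0],[-0.05,0,0.2,0],[-0.05,0,0.5,0],[-0.05,0,0.8,0],[-0.05,0,1,0]],
])

```text
clock: 23.02
tool_pos: [0.5717, -0.2079, 0.2442]
orientation: [-179.8, -0.0, -93.8]
force: [0.9, 0.2, -0.2]
opening: 0.0005
gripper_force: 0.0
```

send_rows([
  [[0.1,0.25,0.1,0],[0.2,0.5,0.25,0],[0.25,0.8,0.25,0],[0.25,0.8,0.25,0],[0.25,0.8,0.25,0],[0.25,0.8,0.25,0]],
])

```text
clock: 23.78
tool_pos: [0.621, -0.0489, 0.2905]
orientation: [180.0, -0.0, -93.9]
force: [0.8, 0.5, -0.2]
opening: 0.0007
gripper_force: 0.0
```

```bash
python3 chk.py wrist10.png; python3 -c "
from h import *
print(ctrl.get_obs()['joint_pos'])"
```

```text
[ 0.62097374 -0.04888609  0.2905236 ] 23.775
g [251 160  22  22 380] [ 0.61209958 -0.05387905] ang 86.06156531576482
y [177  86  25  24 469] [ 0.70829286 -0.16465007] ang -4.235701792770467
r0 [323  86  26  24 482] [ 0.50129973 -0.14983193] ang 176.04583514449783
dark [249   0  29  34 791] [ 0.59731523 -0.26209576] -94.18211762598659
y-r +90 85.90531898114317 [ 0.60479629 -0.157241  ]
[ 1.34207443e+01  1.37975563e+01 -4.97371422e-01  2.82767757e-03
 -7.57067254e+01 -1.73406711e+01]
```

View pics/wrist10.png

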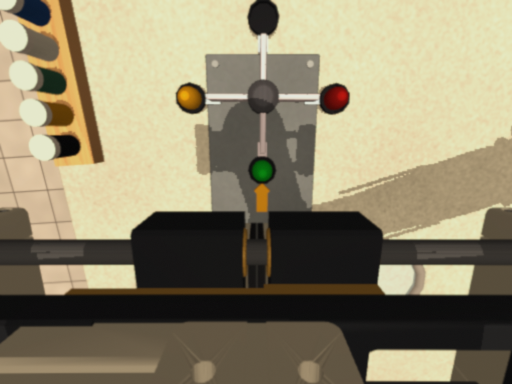

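Green is now in line with the pointer: hub (263,97), green (262,171), pointer (262,197). Next is the magnifier.

send_rows([
  [[-0.05,0.1,0,-0.11],[-0.1,0.2,0,-0.23],[-0.15,0.35,0,-0.35],[-0.2,0.5,0,-0.47],[-0.3,0.65,0,-0.59],[-0.4,0.86,0,-0.7],[-0.4,0.86,0,-0.8],[-0.4,0.86,0,-0.885],[-0.4,0.86,-0.2,-0.885],[-0.4,0.86,-0.4,-0.885],[-0.4,0.86,-0.4,-0.885]],
])

```text
clock: 25.2
tool_pos: [0.5397, 0.1223, 0.208]
orientation: [-179.9, -0.3, -170.0]
force: [1.0, -0.4, 0.8]
opening: 0.0004
gripper_force: 0.0
```

```bash
python3 look.py 11 wrist,top,scene magnifier_pivot,lens;  python3 -c "
import cv2,numpy as np
a=cv2.imread('pics/scene11.png')[110:250,190:390]
a=cv2.resize(a,(512,358));b=cv2.imread('pics/wrist11.png')[:240]
cv2.imwrite('pics/e.png',np.vstack([a,b]))"
```

```text
25.2 [0.53973066 0.12233126 0.20804314] [-179.90234208   -0.31630621 -169.99788162]
magnifier_pivot wrist 0.71 [200.5   8.7] [ 0.5665 -0.0802  0.15  ]
magnifier_pivot scene 0.85 [207.6 289.4] [0.6178 0.1072 0.15  ]
lens wrist 0.62 [115.9 210. ] [0.4713 0.074  0.15  ]
lens top 0.65 [216.1 232. ] [0.4658 0.0722 0.15  ]
lens scene 0.65 [160.  298.9] [0.4523 0.079  0.15  ]
```

View pics/e.png

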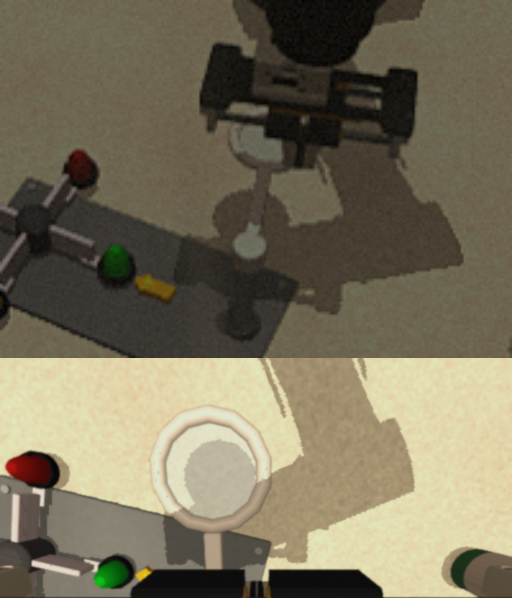

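send_rows([
  [[0,0,-0.15,0],[0,0,-0.3,0],[0,0,-0.36,0],[0,0,-0.36,0],[0,0,-0.36,0]],
])

```text
clock: 26.28
tool_pos: [0.5421, 0.1245, 0.1398]
orientation: [180.0, 0.1, -169.9]
force: [0.1, -0.1, -0.7]
opening: 0.0005
gripper_force: 0.0
```

```bash
python3 - <<'E'
from h import *
o=ctrl.get_obs(); p=o["tool_pos"]; print(p,o["orientation"],o["force"])
pv=np.array([.622,.101])
for a in list(range(190,262,4))+[262,264,266]:
    r=np.radians(a);w=np.array([np.cos(r),np.sin(r)]);n=np.array([-w[1],w[0]])
    q=pv+.073*w-.0225*n; print(a,np.round((q-p[:2])/.2,3),round(np.radians(a-190)/1.5,3))
E
```

```text
[0.54213113 0.12450377 0.13975506] [ 1.79983345e+02  9.58722590e-02 -1.69878317e+02] [ 0.0859134  -0.10211321 -0.69419235]
190 [ 0.02 -0.07] 0.0
194 [ 0.018 -0.097] 0.047
198 [ 0.017 -0.123] 0.093
202 [ 0.019 -0.15 ] 0.14
206 [ 0.022 -0.176] 0.186
210 [ 0.027 -0.203] 0.233
214 [ 0.034 -0.228] 0.279
218 [ 0.042 -0.254] 0.326
222 [ 0.053 -0.278] 0.372
226 [ 0.065 -0.302] 0.419
230 [ 0.079 -0.325] 0.465
234 [ 0.094 -0.347] 0.512
238 [ 0.111 -0.367] 0.559
242 [ 0.129 -0.387] 0.605
246 [ 0.148 -0.405] 0.652
250 [ 0.169 -0.422] 0.698
254 [ 0.191 -0.437] 0.745
258 [ 0.213 -0.451] 0.791
262 [ 0.237 -0.463] 0.838
264 [ 0.249 -0.469] 0.861
266 [ 0.262 -0.474] 0.884
```

send_rows([
  [[0.01,-0.04,-0.02,0],[0.02,-0.07,-0.02,0],[0.018,-0.097,-0.02,0.047],[0.017,-0.123,-0.02,0.093],[0.019,-0.15,-0.02,0.14],[0.022,-0.176,-0.02,0.186],[0.027,-0.203,-0.02,0.233],[0.034,-0.228,-0.02,0.279],[0.034,-0.228,-0.02,0.279]],
])

```text
clock: 27.4
tool_pos: [0.5484, 0.078, 0.1348]
orientation: [-180.0, 0.0, -146.0]
force: [0.2, -0.6, 0.4]
opening: -0.0
gripper_force: 0.0
```

```bash
cat > mag.py <<'E'
from h import *
o=ctrl.get_obs(); print(o["tool_pos"],o["orientation"],o["force"])
pv=np.array([.622,.101]); cs=ctrl.calibration("wrist"); ctrl.snapshot("wrist")
for p in ctrl.spot_point("lens","wrist")[:1]:
    q=atz(cs,p["pixel"],.15)[:2]; v=q-pv; print(p["conf"],p["pixel"],q,np.hypot(*v),np.degrees(np.arctan2(v[1],v[0]))%360)
for r in ctrl.trace("magnifier","wrist")[:1]:
    m=r["mask"].astype(np.uint8).copy(); k=cv2.findContours(m,cv2.RETR_EXTERNAL,cv2.CHAIN_APPROX_NONE)[0]
    k=max(k,key=cv2.contourArea)[:,0,:]; k=k[(k[:,1]<160)]
    # ring outer circle at z~.15: fit in world
    w=np.array([atz(cs,[y,x],.15)[:2] for x,y in k])
    from scipy.optimize import least_squares
    f=least_squares(lambda t:np.hypot(*(w-t).T)-.047,w.mean(0),loss='soft_l1',f_scale=.001); v=f.x-pv
    print('fit',f.x,np.abs(f.fun).mean(),np.hypot(*v),np.degrees(np.arctan2(v[1],v[0]))%360)
E
python3 mag.py
```

```text
[0.5483774  0.07796407 0.13476324] [-1.79992367e+02  1.49354442e-02 -1.45988161e+02] [ 0.24481644 -0.5584978   0.43343353]
0.71 [101.4, 200.5] [0.49839591 0.01080633] 0.1530126403162927 216.1181597636437
fit [0.49815436 0.01092249] 0.0007837034516574536 0.1531394776909398 216.02977863638074
```

send_rows([
  [[0.008,-0.026,0,0.047],[0.019,-0.05,0,0.093],[0.031,-0.074,0,0.14],[0.045,-0.097,0,0.186],[0.06,-0.119,0,0.233],[0.077,-0.139,0,0.28],[0.095,-0.159,0,0.326],[0.114,-0.177,0,0.373],[0.135,-0.194,0,0.419],[0.157,-0.209,0,0.466],[0.157,-0.209,0,0.466]],
])

```text
clock: 28.92
tool_pos: [0.5797, 0.0366, 0.1345]
orientation: [-180.0, -0.0, -106.0]
force: [0.7, 0.3, 0.1]
opening: 0.0004
gripper_force: 0.0
```

```bash
python3 mag.py; python3 look.py 12 scene,top lens,green_cone
```

```text
[0.5797135  0.03664736 0.13450703] [-1.79997780e+02 -3.76449921e-03 -1.05955529e+02] [0.65106612 0.2509989  0.13330457]
0.65 [99.0, 204.3] [ 0.58229835 -0.04722349] 0.15344844088202345 255.00530767398539
fit [ 0.58172465 -0.0461996 ] 0.0009352556948373541 0.15261004160845293 254.6977915602398
29.075 [0.57950347 0.03681976 0.1345505 ] [-1.79996734e+02  4.32386684e-04 -1.05966957e+02]
lens scene 0.6 [178.7 238.9] [ 0.5771 -0.0512  0.15  ]
lens top 0.73 [180.7 269.5] [ 0.5781 -0.0468  0.15  ]
green_cone scene 0.65 [213.1 236. ] [ 0.6066 -0.0528  0.025 ]
```

send_rows([
  [[0.014,-0.009,0,0.029],[0.029,-0.017,0,0.058],[0.044,-0.025,0,0.087],[0.053,-0.029,0,0.105],[0.059,-0.032,0,0.116],[0.059,-0.032,0,0.116]],
])

```text
clock: 30.12
tool_pos: [0.5914, 0.0303, 0.1346]
orientation: [-180.0, -0.0, -95.9]
force: [-1.6, 0.9, 0.8]
opening: 0.0006
gripper_force: 0.5
```

```bash
python3 mag.py; python3 look.py 13 wrist,scene,top lens,green_cone
```

```text
[0.59142706 0.03031723 0.13456495] [-1.79996336e+02 -6.20257793e-04 -9.59181695e+01] [-1.55800826  0.92326359  0.77415124]
0.67 [99.6, 209.7] [ 0.6059322  -0.05122256] 0.15306822714752275 263.9744772394156
30.275 [0.5913978  0.03029094 0.13455654] [-1.79993274e+02 -1.75580696e-03 -9.59241120e+01]
lens wrist 0.81 [ 97.6 208.1] [ 0.6066 -0.0522  0.15  ]
lens scene 0.74 [186.4 233.9] [ 0.6066 -0.0531  0.15  ]
lens top 0.73 [173.4 271.4] [ 0.602  -0.0533  0.15  ]
green_cone scene 0.61 [215.9 234.7] [ 0.6171 -0.0524  0.025 ]
```

View pics/wrist13.png

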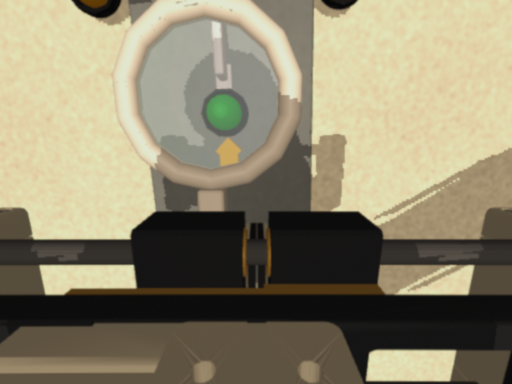

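The wrist view shows the lens ring centred near (209,92), with green seen through it at (225,112). The arm is near 264° and needs about 2° more.

send_rows([
  [[0.005,-0.002,0,0.01],[0.01,-0.004,0,0.019],[0.01,-0.004,0,0.019],[0.01,-0.004,0,0.019]],
])

```text
clock: 31.22
tool_pos: [0.5934, 0.0295, 0.1346]
orientation: [-180.0, -0.0, -94.3]
force: [-1.5, -0.6, 0.9]
opening: 0.0004
gripper_force: 0.5
```

```bash
python3 mag.py; python3 mag.py;python3 look.py 14 scene,top lens
```

```text
[0.59343276 0.02947043 0.13458679] [-1.79992962e+02 -1.07345765e-03 -9.42782516e+01] [-1.49153186 -0.63405873  0.8729142 ]
0.82 [100.7, 209.6] [ 0.61038467 -0.05107089] 0.15251383973209526 265.6321704706071
fit [ 0.61116221 -0.05152285] 0.0009264547577506735 0.15290741081006629 265.9355743050589
[0.59342455 0.02950824 0.13457535] [-1.79993740e+02 -8.78026314e-04 -9.42712258e+01] [-1.71557083 -1.76533854  0.59880157]
0.68 [98.5, 207.4] [ 0.61135088 -0.05216137] 0.15353113684713532 266.0226960020928
fit [ 0.61115885 -0.05147782] 0.0009436301636082864 0.15286273639837242 265.93312060777146
31.525 [0.59338685 0.02954681 0.13454386] [-1.79997888e+02 -2.52181280e-04 -9.42683497e+01]
lens scene 0.66 [176.1 156.3] [ 0.6522 -0.2667  0.15  ]
lens scene 0.6 [185.6 235. ] [ 0.603  -0.0515  0.15  ]
lens top 0.64 [172.3 271. ] [ 0.6057 -0.0521  0.15  ]
```

send_rows([
  [[-0.04,0,0,0],[-0.08,0,0,0],[-0.08,0,0,0],[-0.08,0,0.2,0],[-0.08,0,0.45,0],[-0.08,0,0.78,0],[0,-0.05,0.78,0],[0.13,-0.05,0.78,0],[0.13,-0.05,0.78,0],[0.13,-0.05,0.78,0]],
])

```text
clock: 32.98
tool_pos: [0.619, 0.0195, 0.2902]
orientation: [180.0, -0.0, -94.3]
force: [0.2, -0.0, -0.5]
opening: 0.0003
gripper_force: 0.0
```

```bash
python3 mag.py; python3 chk.py wrist15.png; python3 look.py 16 wrist,scene,top lens,green_cone,magnifier_pivot,index
```

```text
[0.61901402 0.01952796 0.29021024] [ 1.79961476e+02 -1.21560765e-02 -9.42732357e+01] [ 0.22300711 -0.00353644 -0.51890017]
fit [ 0.61054244 -0.05136472] 0.0010880961167718918 0.15279490487410438 265.6995515884361
[0.61890936 0.01960066 0.2907276 ] 33.125
g [248 114  20  20 303] [ 0.61203477 -0.05335756] ang 86.11698344258112
y [168  31  26  29 561] [ 0.70821428 -0.16375655] ang -3.745319894451357
r0 [321  30  26  29 570] [ 0.50145406 -0.14890305] ang 175.52875818585596
dark [ 19  12  32  31 563] [ 0.90478621 -0.2011841 ] -8.384197801351185
y-r +90 85.89097175614755 [ 0.60483417 -0.1563298 ]
33.175 [0.61897431 0.01957846 0.29081939] [-1.79984134e+02  4.73447075e-03 -9.42543858e+01]
lens wrist 0.82 [122.1 258.9] [ 0.6105 -0.0529  0.15  ]
lens scene 0.57 [188. 231.] [ 0.6144 -0.0581  0.15  ]
lens top 0.68 [170.6 270.3] [ 0.6113 -0.05    0.15  ]
green_cone scene 0.63 [216.5 233.5] [ 0.6203 -0.0548  0.025 ]
magnifier_pivot top 0.88 [170.2 223.7] [0.6143 0.0988 0.15  ]
magnifier_pivot top 0.75 [179.  300.6] [ 0.5827 -0.1459  0.15  ]
index wrist 0.31 [124.3 256.8] [ 0.6126 -0.0531  0.027 ]
index scene 0.8 [210.8 231.9] [ 0.6048 -0.0666  0.027 ]
index scene 0.49 [282.5 339.9] [0.7086 0.2838 0.027 ]
index top 0.71 [178.6 269.9] [ 0.6158 -0.0529  0.027 ]
```

View pics/wrist15.png

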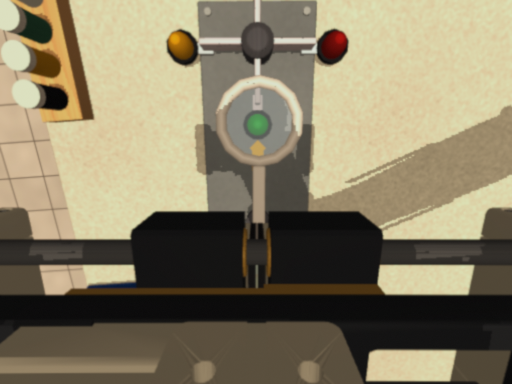

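The green cone is at (258,125), inside the ring centred at about (259,121). The spoke, cone, pointer and arm are all in line, within 1–2 mm. The robot is clear of everything, so I'm handing in.

```bash
python3 -c "
from plant import ctrl
print(ctrl.close_job())"
```

```text
the job is handed in; nothing more can be done
None
```

I handed the job in: the green cone stands at the brass pointer and the lens is centred over it, both within about 2 mm by the last wrist-camera view, with the robot clear of everything. I overshot the wheel by about 2° and pushed it back; the hand-in returned no verdict.

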